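# Fit the transport lock of a sampler carousel

### The job

Lock the sampler carousel for transport: take the T-key with the short paddle handle from the stand, pass its cross-bar down through the slot in the white sampler deck, and turn it a quarter turn so the bar lies across under the slot and holds. Leave the key released, with its collar resting on the deck, and leave the long key and the round-knobbed pin in the stand.

Things in the scene. Friction and masses are not known exactly. Their poses are not given: they have to be found in the camera images.
- key_grip (a point): T-key to use (about 90 g): centre of its black paddle, 40 long (x), 14 thick (y), 44 high. z up the shank; x along paddle and cross-bar. Below this point: steel collar 42 across, 6 thick, top at 22; shank 12 thick; foot bar 58 (x) x 10 x 10, underside at 58. Hangs by its collar on a metal stand's rails, 45 high, in a 26 mm gap along x: lifts straight out. Three bays 100 apart, any order.
- slot (a point): Slot centre on the white deck's top face (60 above the table). x along the slot, 74 long; y across, 26 wide; z up. Plate 8 thick, hollow below: 49 deep, at least 65 clear around. The key's collar rests on the deck with its paddle centre 28 above this point. The deck is 290 x 180; the vial carousel on it, 48 high, starts 83 from this point towards +x. Deck and stand: one left, one right.
- longkey_grip (a point): Centre of the paddle of the long key, which stays in the stand: axes, build and heights as the T-key's, but its paddle is 72 mm long and its cross-bar 92 mm long, too long for the slot.
- pin_grip (a point): Centre of the round black knob, 38 mm across, of a plain pin without a cross-bar, which stays in the stand; collar and heights as the T-key's, z up.
Not all that is in view belongs to the job. What is shaped like the part that bears key_grip but turquoise is not meant.

How it is judged:
On the way:
1. the key's cross-bar has gone down through the slot, lying along it (z of key_grip in the frame of slot below 0.041 m and horizontal distance between key_grip and slot below 0.03 m and angle between the x axis of key_grip and the x axis of slot, either way round below 0.6 rad), for 0.02 s.
At the end, for the whole second after the job is handed in: The key stands upright (within about 8 degrees) in the slot, within 30 mm of the slot's centre, its collar resting on the deck (within 5 mm of height) and its cross-bar turned across the slot (within 21 degrees of square), and stays so (z of key_grip in the frame of slot between 0.023 and 0.033 m and horizontal distance between key_grip and slot below 0.03 m and angle between key_grip's own z axis and vertical below 0.15 rad and angle between the x axis of key_grip and the x axis of slot, either way round above 1.2 rad); the robot touches nothing.
It fails at once if the long key or the plain pin was moved more than 40 mm (distance of any of longkey_grip, pin_grip from where it was at the start of the episode above 0.04 m).
It also fails if it takes over 48 s, if anything falls off the work surface, if the arm or the gripper's body presses on something with over 40 N, if the wrist force passes 120 N, or if a joint passes its speed limit or range.

### The arm

A 7-joint arm with a two-finger parallel gripper is mounted at the origin on the work surface. World frame = base frame: x ahead of the robot, y to its left, z up, the work surface at z = 0. Lengths are in m, angles in rad, forces in N, time in s.
With the tool pointing down it reaches from about 0.425 to 0.925 m from the base axis. Payload 6.8 kg.
Tool frame: the origin (TCP) lies on the centre line of the jaws, within the pads' length; the fingertips stand 14 mm ahead of it and the grasp point (between the pads) lies 5 mm behind it (bot.finger_overhang is the distance from the TCP to the fingertips, in m); z points along the fingers, y is the line along which they close (so a half turn about z gives the same grasp; the last joint's range is limited). The gripper opens to 85 mm and grips with 20 to 120 N. Pads are 22 mm wide; open, the fingers measure 114 mm over their backs; the gripper's body (76 mm by 85 mm) begins 54 mm behind the grasp point. The pads swing forward as they close: fully open they stand 13 mm farther back than shut.
Start: joints at [-1.259, 0.477, 0.022, 1.555, -0.011, 1.109, -0.083], TCP at [0.275, 0.616, 0.245] pointing down, gripper open.
Joint ranges: [-2.96, 2.96], [-0.34, 2.1], [-1.41, 1.46], [0.24, 2.44], [-1.37, 4.51], [0.17, 1.92], [-2.96, 2.96]. Speed limits (rad/s): [2.39, 2.39, 3.14, 3.14, 3.14, 3.14, 3.14].

### API

Orientations are given as a unit quaternion [w, x, y, z].
In Python, from station import bot gives the robot as it stands.
- The arm moves only by the shell command python3 -m inch 'ROWS' [OPENING] [FORCE]. ROWS is JSON, a list of rows, each a list of 4 numbers: the shift along the tool's x, y, z in m, then the turn about the tool's z in degrees. A call has 1 to 12 rows; each row shifts and turns the commanded pose from where the row before left it, along the tool's axes as they then stand; what a row does not reach is not made up. A row lasts 1/10 s, in which the tool goes at most 50 mm and 8.59 degrees, less where a joint would pass 70% of its speed; a pose out of reach is approached as far as the arm can. A call is refused whole if a number of a shift passes 0.05 or a number of a turn 8.59, either way. A call with a gripper value outside its range is refused whole. OPENING is the finger opening in m, from 0 to 0.0854, set as the call begins (- or left out, the last holds). The fingers move at their own pace and stop on an object; FORCE is the grip in N (left out, the last holds). Time passes only in rows, so rows that do not move let the fingers close. It gives the time, the measured TCP pose, the force, the opening and the grip force at its end, in the units of the state.
- bot.get_obs(): the state, without advancing time (a new reading comes with each control period).
- bot.read_camera(name): name is "scene" or "top"; returns a dict with "color" (400x640x3 uint8, red, green, blue), "mtx" (3x3 intrinsics, pixels), "world_from_camera" (4x4, takes a point from camera to world coordinates). Camera axes: x right, y up, looking along -z (the intrinsics and any distortion apply to the point x, -y, -z); pixel columns grow to the right and rows downward; lengths in m; the calibration is good to about 2 mm. A picture is of the moment at which its call begins. There is no depth.
- bot.hand_in(): hands the job in; it is judged then, once.
The state is a dict: "t": time; "q": joint angles; "joint_vel": joint speeds; "joint_torque": joint torques, N m; "eef_pos": TCP position; "tool_rot": TCP orientation; "contact_force": force on the tool from outside, world axes, zero at the start; "torque": the same for the moment, N m; "gripper_width": opening from 0.0 (shut) to 1.0 (fully open); "grasp_force": force on a finger pad.
Only numpy, scipy, OpenCV 4.12 (cv2) and the standard library are available. Lean on these libraries where they do the work, as an engineer would, in place of code of your own. Each camera call takes 0.05 s, during which the arm holds its last target. There are 200 camera calls.

## Working session

There is one attempt and no reset: what is moved stays moved. The work goes in short steps, Python scripts to look and compute and a shell command to move; the robot and the scene stay as the last step left them, time stands still between calls to the robot, and variables do not carry over. Pictures are saved under pics/ and viewed, at most 10 in all, crops included, and the job is handed in when it is done.

```bash
mkdir -p pics
python3 - <<'E'
from station import bot
import cv2,numpy as np
for n in("scene","top"):
    d=bot.read_camera(n); cv2.imwrite(f"pics/{n}0.png",cv2.cvtColor(d["color"],cv2.COLOR_RGB2BGR))
    print(n,d["mtx"].tolist(),np.round(d["world_from_camera"],4).tolist(),[k for k in d])
o=bot.get_obs();print(o["t"],o["eef_pos"],o["tool_rot"],bot.finger_overhang)
E
```

```text
scene [[467.1664097670223, 0.0, 319.28748549275946], [0.0, 467.1664097670223, 205.17439393026885], [0.0, 0.0, 1.0]] [[0.1514, -0.7835, 0.6027, 1.0976], [0.9884, 0.1148, -0.099, -0.1585], [0.0083, 0.6107, 0.7918, 0.8867], [0.0, 0.0, 0.0, 1.0]] ['color', 'mtx', 'world_from_camera']
top [[441.11247611826815, 0.0, 323.8979768231326], [0.0, 441.11247611826815, 207.5009652057557], [0.0, 0.0, 1.0]] [[-0.027, 0.9938, -0.1083, 0.3811], [-0.9992, -0.0235, 0.0336, -0.0248], [0.0309, 0.1091, 0.9936, 1.0295], [0.0, 0.0, 0.0, 1.0]] ['color', 'mtx', 'world_from_camera']
0.1 [0.2749012  0.61590757 0.24440889] [-1.18928800e-04  2.08370535e-01  9.78049590e-01 -8.40284513e-04] 0.014
```

View pics/top0.png

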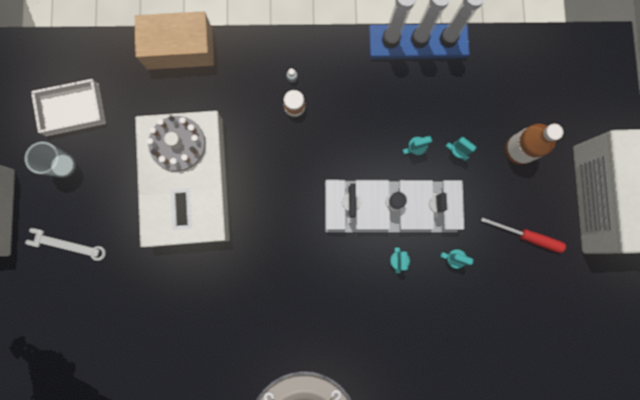

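View pics/scene0.png

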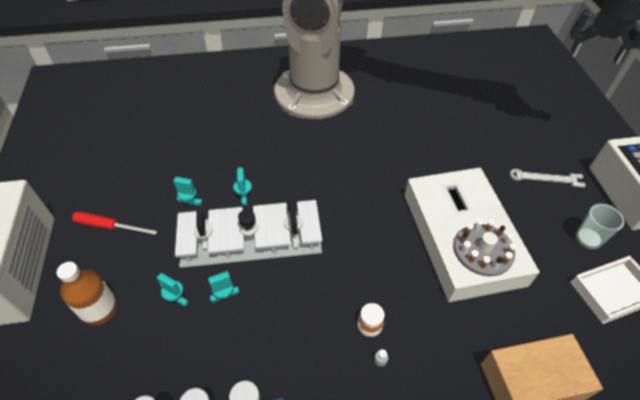

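The top view shows the stand to the right: long key (351,203), round pin (397,202) and short paddle (441,203). The deck is on the left, with its slot at about (181,209). Next I'll enlarge both.

Run:
```python
import cv2,numpy as np
t=cv2.imread("pics/top0.png");s=cv2.imread("pics/scene0.png")
f=lambda im,x,y,w,h,k:cv2.resize(im[y:y+h,x:x+w],None,fx=k,fy=k,interpolation=cv2.INTER_CUBIC)
a=f(t,410,170,65,75,6); b=f(t,130,105,105,145,4);  # 390x450, 420x580
a=cv2.copyMakeBorder(a,0,130,0,0,cv2.BORDER_CONSTANT)[:580,:380]
cv2.imwrite("pics/ctop.png",np.hstack([a,b]))
c=f(s,170,190,65,75,6)[:,:380]; d=f(s,400,165,70,75,6)
cv2.imwrite("pics/cscene.png",np.hstack([c,d]))
```

```text
(no output)
```

View pics/ctop.png

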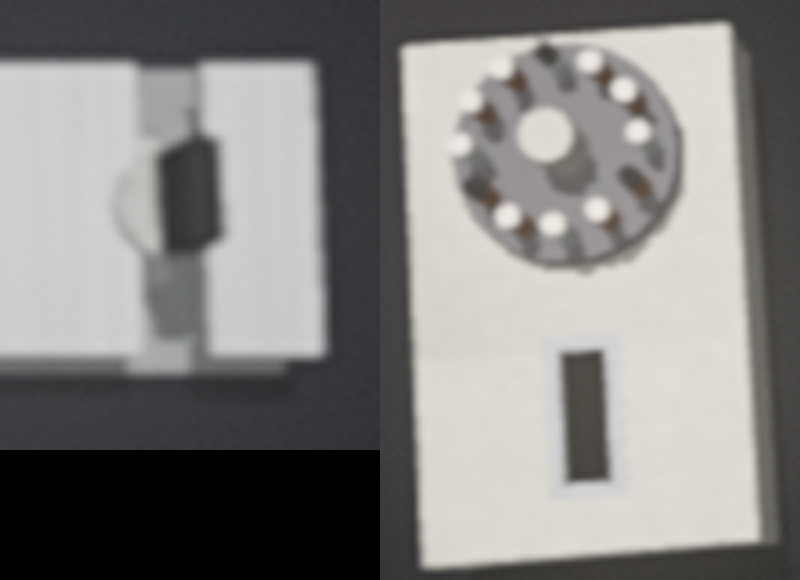

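View pics/cscene.png

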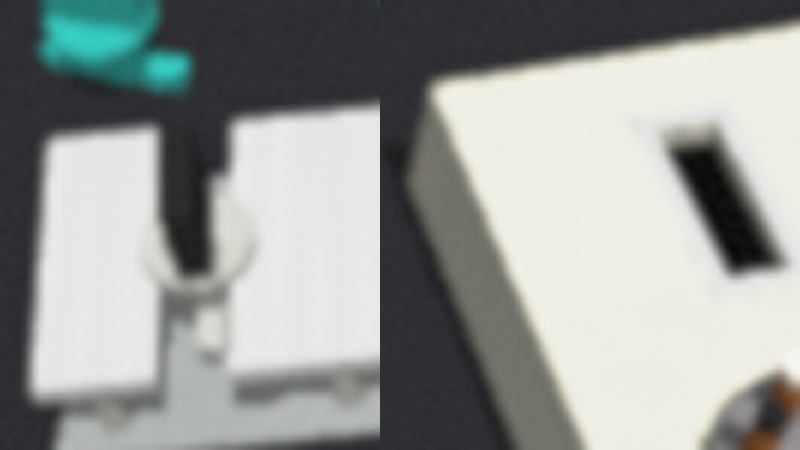

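Top crop: slot corners (560,352), (604,350), (610,480), (567,483). The short key's collar is centred near (167,196) and its paddle spans (160–220, 137–252). In the scene crop the slot is at (668,150), (718,128), (785,265), (735,275), and the collar is centred near (200,236).

```bash
cat > h.py <<'E'
import numpy as np,cv2
from station import bot
def ray(d,uv,z):
    K,T=d["mtx"],d["world_from_camera"]
    p=np.linalg.inv(K)@[uv[0],uv[1],1]; r=T[:3,:3]@[p[0],-p[1],-p[2]]
    return (T[:3,3]+r*(z-T[2,3])/r[2])
def proj(d,P):
    T=d["world_from_camera"];c=(np.asarray(P)-T[:3,3])@T[:3,:3]; c=c*[1,-1,-1]
    q=c@d["mtx"].T; return q[:,:2]/q[:,2:]
def box(c,yaw,lx,ly,z):
    R=np.array([[np.cos(yaw),-np.sin(yaw)],[np.sin(yaw),np.cos(yaw)]])
    q=np.array([[1,1],[1,-1],[-1,-1],[-1,1]])*[lx/2,ly/2]@R.T+c
    return np.c_[q,np.full(4,z)]
def circ(c,r,z):
    a=np.linspace(0,2*np.pi,24,False); return np.c_[c[0]+r*np.cos(a),c[1]+r*np.sin(a),np.full(24,z)]
def draw(im,d,P,o,k,col):
    q=(proj(d,P)-o+.5)*k-.5; cv2.polylines(im,[np.round(q).astype(int)],True,col,1)
def crop(d,x,y,w,h,k):
    return cv2.resize(cv2.cvtColor(d["color"],cv2.COLOR_RGB2BGR)[y:y+h,x:x+w],None,fx=k,fy=k,interpolation=cv2.INTER_CUBIC)
E
python3 - <<'E'
from h import *
t=bot.read_camera("top");s=bot.read_camera("scene")
m=lambda pts,o,off,k:[((x-off)/k+o[0],y/k+o[1]) for x,y in pts]
ang=lambda a,b:np.degrees(np.arctan2(*(b-a)[[1,0]]))
W=lambda d,p,z:np.array([ray(d,q,z) for q in p])
st=W(t,m([(560,352),(604,350),(610,480),(567,483)],(130,105),380,4),.06)
ss=W(s,m([(668,150),(718,128),(785,265),(735,275)],(400,165),380,6),.06)
for q in(st,ss): print("slot",q.mean(0).round(4),q.round(3)[:,:2].tolist())
dk=W(t,m([(401,45),(731,22),(760,542),(423,568)],(130,105),380,4),.06)
print("deck",dk.mean(0).round(4),ang(dk[3],dk[0]),ang(dk[2],dk[1]),ang(dk[0],dk[1])+90, np.linalg.norm(dk[0]-dk[3]),np.linalg.norm(dk[0]-dk[1]))
kt=ray(t,m([(167,196)],(410,170),0,6)[0],.051);ks=ray(s,m([(200,236)],(170,190),0,6)[0],.051)
print("key",kt.round(4),ks.round(4))
g=W(t,m([(200,62),(208,355),(317,62),(326,355)],(410,170),0,6),.045)
print("gap",ang(g[1],g[0]),ang(g[3],g[2]))
sy=np.radians(np.mean([ang(dk[3],dk[0]),ang(dk[2],dk[1]),ang(dk[0],dk[1])+90])); ky=np.radians((ang(g[1],g[0])+ang(g[3],g[2]))/2)
S=(st.mean(0)+ss.mean(0))[:2]/2; C=(kt+ks)[:2]/2; print(S,np.degrees(sy),C,np.degrees(ky))
ims=[]
for d,o1,o2 in((t,(410,170),(150,180)),(s,(170,190),(420,165))):
    a=crop(d,*o1,65,60,6);b=crop(d,*o2,65,60,6)
    draw(a,d,circ(C,.021,.051),o1,6,(0,0,255))
    draw(a,d,box(C,ky,.04,.014,.095),o1,6,(0,255,0));draw(a,d,box(C,ky,.04,.014,.051),o1,6,(255,255,0))
    draw(b,d,box(S,sy,.074,.026,.06),o2,6,(0,0,255))
    ims.append(np.hstack([a,b]))
cv2.imwrite("pics/ov.png",cv2.resize(np.vstack(ims),None,fx=.8,fy=.8))
E
```

```text
slot [0.4908 0.2547 0.06  ] [[0.527, 0.269], [0.527, 0.245], [0.455, 0.241], [0.454, 0.264]]
slot [0.4959 0.2578 0.06  ] [[0.468, 0.244], [0.46, 0.267], [0.527, 0.27], [0.529, 0.25]]
deck [0.5608 0.2586 0.06  ] 3.393535341675705 3.0166093638485245 3.1916478617450252 0.29195346441480535 0.18320618634944333
key [ 0.4926 -0.315   0.051 ] [ 0.4903 -0.3127  0.051 ]
gap -1.6985260989760964 -1.7829286356853018
[0.49338835 0.25625783] 3.200597522423085 [ 0.49147561 -0.31383352] -1.740727367330699
```

View pics/ov.png

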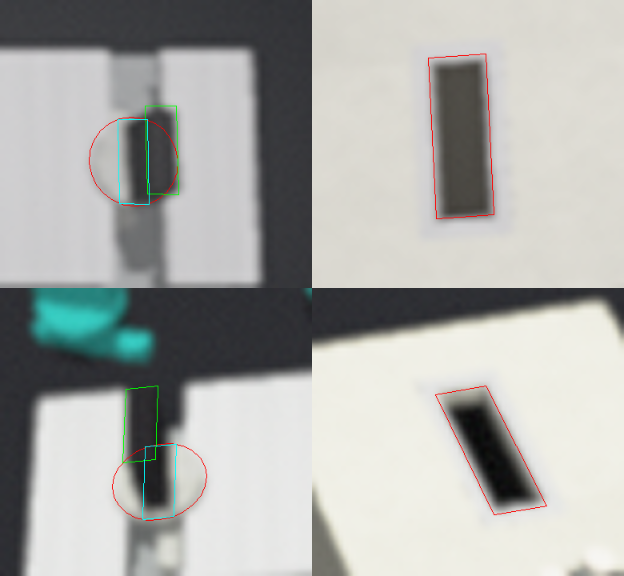

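The overlay fits: slot at about (0.492,0.256), yaw 3.2°; key at about (0.4915,-0.314), yaw roughly -2 to -4°. Now the approach moves.

```bash
python3 -m inch '[[0,0,0,-7.2],[0,0,0,-7.2],[0,0,0,-7.2],[-0.04,-0.02,0,0],[-0.04,-0.02,0,0],[-0.04,-0.02,0,0],[-0.04,-0.02,0,0],[-0.04,-0.02,0,0],[-0.04,-0.02,0,0],[0,-0.05,0,0],[0,-0.05,0,0],[0,-0.05,0,0]]' 0.07
python3 -m inch '[[0,-0.05,0,0],[0,-0.05,0,0],[0,-0.05,0,0],[0,-0.05,0,0],[0,-0.05,0,0],[0,-0.05,0,0],[0,-0.05,0,0],[0,-0.05,0,0],[0,-0.05,0,0],[0,-0.05,0,0],[0,-0.05,0,0],[0,0,0,0]]'
python3 -c "
from station import bot;print(bot.get_obs()['q'])"
```

```text
t: 1.4
eef_pos: [0.5033, 0.3342, 0.2447]
tool_rot: [-0.0, 0.022, 1.0, -0.0]
contact_force: [0.8, -0.5, -0.2]
gripper_width: 0.816
grasp_force: 0.0
t: 2.6
eef_pos: [0.4779, -0.2209, 0.2457]
tool_rot: [0.0, 0.027, 1.0, -0.002]
contact_force: [0.2, 0.2, -0.1]
gripper_width: 0.82
grasp_force: 0.0
[ 0.0275772   0.23419154  0.33615602  1.92814275 -0.08752075  0.99210399
  1.92007817]
```

```bash
python3 -m inch '[[-0.009,-0.046,0,0],[-0.009,-0.046,0,0],[0,0,0.04,0],[0,0,0.04,0],[0,0,0,0],[0,0,0,0]]' 0.06
python3 - <<'E'
from h import *
C=np.array([.4915,-.314]);ky=np.radians(-2.8)
t=bot.read_camera("top");s=bot.read_camera("scene");o=bot.get_obs();print(o["eef_pos"],o["tool_rot"])
a=crop(t,380,150,110,100,5);b=crop(s,160,130,110,130,4)
for im,d,of,k in((a,t,(380,150),5),(b,s,(160,130),4)):
    draw(im,d,circ(C,.021,.051),of,k,(0,0,255))
cv2.imwrite("pics/pre.png",cv2.resize(np.vstack([a,np.zeros((20,550,3),np.uint8)])[:520],(411,389)));cv2.imwrite("pics/pre.png",np.hstack([cv2.copyMakeBorder(cv2.resize(a,(350,318)),0,202,0,0,0),b]))
E
```

```text
t: 3.2
eef_pos: [0.4938, -0.3053, 0.1655]
tool_rot: [-0.001, 0.021, 1.0, 0.0]
contact_force: [-0.2, -0.2, -0.0]
gripper_width: 0.701
grasp_force: 0.0
[ 0.49515735 -0.30606768  0.16739538] [ 1.44421238e-03  2.11152643e-02  9.99775854e-01 -5.49817225e-04]
```

View pics/pre.png

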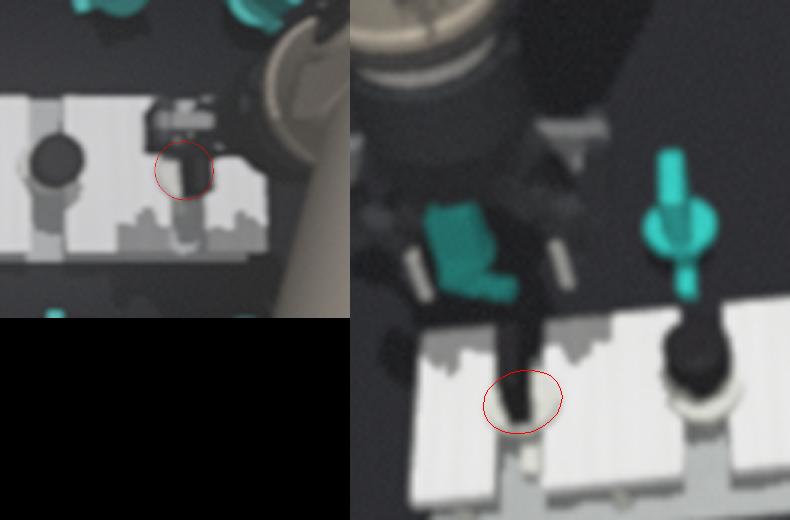

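The gripper stands above the short key, with the fingers either side of the paddle. Measured offset left: about -3 mm in x and -8 mm in y. I'll descend and grip.

```bash
python3 -m inch '[[0.003,-0.008,0,0],[0,0,0.03,0],[0,0,0.03,0],[0,0,0.02,0],[0,0,0.01,0],[0,0,0,0],[0,0,0,0]]'
python3 -c "
from station import bot;o=bot.get_obs();print(o['eef_pos'],o['contact_force'])"
```

```text
t: 4.0
eef_pos: [0.4912, -0.3144, 0.0766]
tool_rot: [0.001, 0.022, 1.0, -0.0]
contact_force: [0.1, 0.6, -0.2]
gripper_width: 0.703
grasp_force: 0.0
[ 0.4911934  -0.31443984  0.07659681] [ 0.06797395  0.61337082 -0.22801274]
```

```bash
python3 -m inch '[[0,0,0.002,0],[0,0,0,0],[0,0,0,0],[0,0,0,0],[0,0,0,0],[0,0,0,0],[0,0,0,0],[0,0,0,0]]' 0 50
python3 -m inch '[[0,0,-0.01,0],[0,0,-0.01,0],[0,0,-0.03,0],[0,0,-0.04,0],[0,0,-0.03,0],[0,0,0,0],[0,0,0,0]]'
```

```text
t: 4.8
eef_pos: [0.4909, -0.3139, 0.0739]
tool_rot: [0.0, 0.021, 1.0, -0.0]
contact_force: [-0.8, 1.1, 6.4]
gripper_width: 0.155
grasp_force: 49.3
t: 5.5
eef_pos: [0.4907, -0.3136, 0.1942]
tool_rot: [0.001, 0.021, 1.0, -0.0]
contact_force: [-0.3, 0.7, -1.4]
gripper_width: 0.157
grasp_force: 48.9
```

Paddle gripped and lifted (opening 13.3 mm, grip 49 N). Next, the transfer to the slot.

```bash
python3 -m inch '[[0,0,0,-5.6],[-0.003,0.045,0,0],[-0.003,0.045,0,0],[-0.003,0.045,0,0],[-0.003,0.045,0,0],[-0.003,0.045,0,0],[-0.003,0.045,0,0],[-0.003,0.045,0,0],[-0.003,0.045,0,0],[-0.003,0.045,0,0],[-0.003,0.045,0,0],[-0.003,0.045,0,0]]'
python3 -m inch '[[0,0.04,0,0],[0,0.03,0,0],[0,0,0,0],[0,0,0,0],[0,0,0,0]]'
python3 -c "
from station import bot;o=bot.get_obs();print(o['eef_pos'],o['tool_rot'],o['q'])"
```

```text
t: 6.7
eef_pos: [0.495, 0.1838, 0.192]
tool_rot: [-0.001, -0.028, 1.0, -0.001]
contact_force: [1.7, 0.8, -0.8]
gripper_width: 0.157
grasp_force: 49.1
t: 7.2
eef_pos: [0.4921, 0.2504, 0.1924]
tool_rot: [-0.001, -0.027, 1.0, -0.001]
contact_force: [0.8, -0.3, -1.7]
gripper_width: 0.158
grasp_force: 49.1
[0.49214713 0.2504374  0.19237379] [-7.99275639e-04 -2.65950482e-02  9.99645560e-01 -9.04715267e-04] [-0.66709918  0.33576814  0.10228482  1.90941915 -0.04201615  0.9007675
  1.0796816 ]
```

```bash
python3 -m inch '[[0,0.0055,0,0],[0,0,0.03,0],[0,0,0.025,0],[0,0,0,0],[0,0,0,0]]'
python3 - <<'E'
from h import *
t=bot.read_camera("top");s=bot.read_camera("scene");o=bot.get_obs();p=o["eef_pos"];print(p)
S=np.array([.492,.256]);sy=np.radians(3.2)
a=crop(t,130,170,100,80,4);b=crop(s,400,110,100,130,4)
for im,d,of,k in((a,t,(130,170),4),(b,s,(400,110),4)):
    draw(im,d,box(S,sy,.074,.026,.06),of,k,(0,0,255)); draw(im,d,box(p[:2],sy,.058,.01,p[2]-.059),of,k,(0,255,0)); draw(im,d,circ(p[:2],.021,p[2]-.023),of,k,(255,255,0))
cv2.imwrite("pics/pre2.png",np.hstack([cv2.copyMakeBorder(a,0,200,0,0,0),b]))
E
```

```text
t: 7.7
eef_pos: [0.4923, 0.2572, 0.1385]
tool_rot: [-0.0, -0.027, 1.0, -0.0]
contact_force: [-0.1, 0.1, -0.2]
gripper_width: 0.156
grasp_force: 49.1
[0.49309922 0.25798271 0.13968587]
```

View pics/pre2.png

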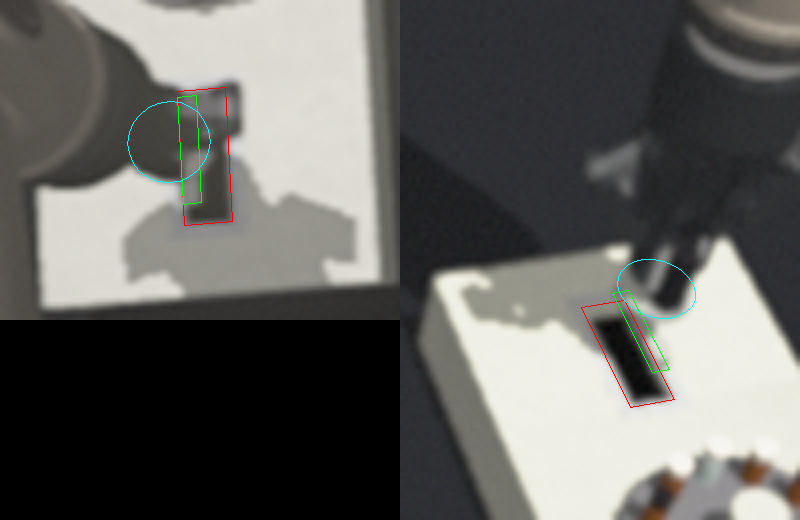

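The predicted foot bar lies on the real one and inside the slot outline in both views (top (190,160–205), scene (660,365)). Lowering with a force check.

```bash
python3 -m inch '[[0,0,0.01,0],[0,0,0.01,0],[0,0,0.01,0],[0,0,0,0],[0,0,0,0]]'
python3 -c "
from station import bot;o=bot.get_obs();print(o['eef_pos'],o['tool_rot'],o['contact_force'])"
```

```text
t: 8.3
eef_pos: [0.4919, 0.2576, 0.1078]
tool_rot: [-0.0, -0.027, 1.0, -0.0]
contact_force: [-0.2, 0.1, -1.6]
gripper_width: 0.154
grasp_force: 49.1
[0.49187473 0.25764319 0.10778627] [-4.51891128e-04 -2.74526837e-02  9.99622962e-01 -2.81251327e-04] [-0.18045787  0.05330212 -1.61993635]
```

```bash
python3 -m inch '[[0,0,0.006,0],[0,0,0.005,0],[0,0,0.004,0],[0,0,0,0],[0,0,0,0],[0,0,0,0]]'
python3 -c "
from station import bot;o=bot.get_obs();print(o['eef_pos'],o['tool_rot'],o['contact_force'])"
```

```text
t: 8.9
eef_pos: [0.4923, 0.2579, 0.0935]
tool_rot: [0.0, -0.027, 1.0, 0.0]
contact_force: [0.5, -0.2, -0.6]
gripper_width: 0.156
grasp_force: 49.1
[0.49227338 0.25788144 0.09346898] [ 1.42827873e-04 -2.74625306e-02  9.99622818e-01  1.02752021e-04] [ 0.51690455 -0.21425772 -0.63314773]
```

```bash
python3 -m inch '[[0,0,0,7.5],[0,0,0,7.5],[0,0,0,7.5],[0,0,0,7.5],[0,0,0,7.5],[0,0,0,7.5],[0,0,0,0]]'
python3 -m inch '[[0,0,0,7.5],[0,0,0,7.5],[0,0,0,7.5],[0,0,0,7.5],[0,0,0,7.5],[0,0,0,7.5],[0,0,0,0],[0,0,0,0]]'
```

```text
t: 9.6
eef_pos: [0.4922, 0.2581, 0.0935]
tool_rot: [0.0, 0.358, 0.934, 0.0]
contact_force: [0.0, 0.0, -0.9]
gripper_width: 0.157
grasp_force: 49.1
t: 10.4
eef_pos: [0.4921, 0.2579, 0.0933]
tool_rot: [0.0, 0.685, 0.728, 0.0]
contact_force: [-0.7, 0.3, -1.9]
gripper_width: 0.159
grasp_force: 49.1
```

Quarter turn done with no contact. Lowering the collar to the deck.

```bash
python3 -m inch '[[0,0,0.001,0],[0,0,0.001,0],[0,0,0.001,0],[0,0,0,0],[0,0,0,0]]'; python3 -m inch '[[0,0,0.001,0],[0,0,0,0],[0,0,0,0]]'
```

```text
t: 10.9
eef_pos: [0.4921, 0.2577, 0.0902]
tool_rot: [-0.0, 0.687, 0.726, -0.0]
contact_force: [-0.5, -0.0, -0.9]
gripper_width: 0.155
grasp_force: 49.1
t: 11.2
eef_pos: [0.4921, 0.2578, 0.0893]
tool_rot: [-0.0, 0.687, 0.726, -0.0]
contact_force: [-0.1, 0.8, -1.7]
gripper_width: 0.158
grasp_force: 49.1
```

```bash
python3 -m inch '[[0,0,0.001,0],[0,0,0,0],[0,0,0,0]]'; python3 -m inch '[[0,0,0.0005,0],[0,0,0,0],[0,0,0,0]]'
```

```text
t: 11.5
eef_pos: [0.4922, 0.2579, 0.0889]
tool_rot: [-0.0, 0.687, 0.726, 0.0]
contact_force: [-2.0, -0.5, 6.7]
gripper_width: 0.157
grasp_force: 50.1
t: 11.8
eef_pos: [0.4922, 0.2579, 0.0889]
tool_rot: [-0.0, 0.687, 0.726, 0.0]
contact_force: [-3.9, -2.1, 11.4]
gripper_width: 0.156
grasp_force: 51.1
```

The collar has touched the deck (11 N up). I'll ease off, release gently and retreat upward.

```bash
python3 -m inch '[[0,0,-0.001,0],[0,0,0,0],[0,0,0,0]]' - 20
python3 -m inch '[[0,0,0,0],[0,0,0,0],[0,0,0,0],[0,0,0,0],[0,0,0,0]]' 0.04
python3 -m inch '[[0,0,-0.01,0],[0,0,-0.03,0],[0,0,-0.05,0],[0,0,-0.05,0],[-0.02,0.04,0,0],[-0.02,0.04,0,0],[-0.02,0.04,0,0],[-0.02,0.04,0,0],[-0.02,0.04,0,0],[0,0,0,0],[0,0,0,0]]'
python3 - <<'E'
from h import *
t=bot.read_camera("top");s=bot.read_camera("scene")
S=np.array([.492,.256]);sy=np.radians(3.2)
a=crop(t,130,150,100,100,4);b=crop(s,400,130,100,110,4)
for im,d,of,k in((a,t,(130,150),4),(b,s,(400,130),4)):
    draw(im,d,circ(S,.021,.066),of,k,(0,0,255)); draw(im,d,box(S,sy+np.pi/2,.04,.014,.11),of,k,(0,255,0))
cv2.imwrite("pics/fin.png",np.hstack([cv2.copyMakeBorder(a,0,40,0,0,0),b]))
E
```

```text
t: 12.1
eef_pos: [0.4923, 0.2579, 0.0889]
tool_rot: [0.0, 0.687, 0.726, 0.0]
contact_force: [-0.7, -0.2, 2.8]
gripper_width: 0.155
grasp_force: 49.7
t: 12.6
eef_pos: [0.4921, 0.2578, 0.0887]
tool_rot: [0.0, 0.687, 0.726, -0.0]
contact_force: [0.7, -0.9, 0.4]
gripper_width: 0.47
grasp_force: 0.0
t: 13.7
eef_pos: [0.6978, 0.1675, 0.2289]
tool_rot: [0.0, 0.688, 0.726, -0.0]
contact_force: [-0.2, 0.0, -0.4]
gripper_width: 0.469
grasp_force: 0.0
```

View pics/fin.png

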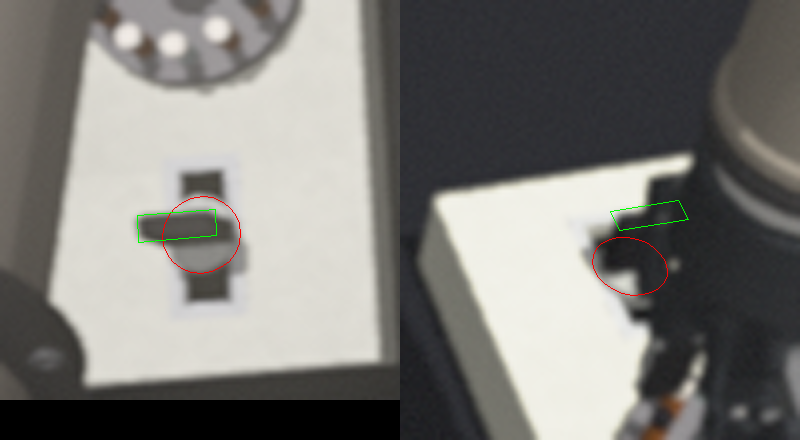

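The key stands upright in the slot. Its collar is on the deck at (205,235) in the top view, about 2 mm from the slot centre. The paddle at (140–230, 212–240) lies square across the slot, and the arm is clear.

```bash
python3 -c "
from station import bot;print(bot.hand_in())"
```

```text
the job is handed in; nothing more can be done
None
```

I handed the job in with the short T-key through the deck slot, turned 90° so its bar lies across underneath, collar on the deck and gripper clear; the long key and pin were never touched, and the hand-in gave no verdict.

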